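Clamp a bonded sample in the screw press

TASK

Gently slide the sled with the bonded fibreglass sample fully home against the stop under the screw press. Then wind the crank clockwise until the pressing foot just takes up on the sample, turn it half a turn further and no more, and let go, leaving the sample clamped. Leave everything else on the table alone.

Things in the scene. Friction and masses are not known exactly. Their poses are not given: they have to be found in the camera images.
- press: Grey bench screw press: base 250 x 160 x 22 mm, two steel columns (y = +-64 mm), cross-head 48 x 160 mm up to z = 161 mm, a vertical screw with a crank on top and a sprung foot below. Origin on the screw axis at the underside of the base. The sled sticks out on its -x side; z is up. The base does not move. Only the foot can touch the sled.
- crank (a joint): Crank angle, rad, growing as it is turned clockwise seen from above, which winds screw and crank DOWN 6 mm a turn. At 0 the crank arm points along the press's +x. Range 0 to 32. Stiff: steady friction takes 6 to 9 N at the handle; once the foot bears on the sample 12 to 14.5 N in all, rising to 17 N after half a turn. It stays where it is left.
- handle (a point): Centre of the upright black crank handle: a freely spinning round sleeve, diameter 21 mm, 52 mm tall (from 28 mm below to 24 mm above this point), 50 mm off the screw axis. The crank arm ends just below it. At crank angle 0 this point is 229 mm above the table, and 6 mm lower per turn.
- foot_axis (a point): A fixed point on the screw axis, 67 mm above the table, about where the foot meets the sample. The foot itself is not measured: a square steel block 34 x 34 x 14 mm on a strong preloaded spring under the screw, not rotating; its adapter differs each time, so that at crank angle 0 its underside is 77 to 81 mm above the table. It gives way at 280 N, then 40 N per mm.
- sled_grip (a point): Just above half-way up (16 mm below the top, 26 mm above the top face of the bar) on the upright round steel knob, diameter 20 mm, 42 mm tall, at the outer (press -x) end of the sled. The knob stands on the middle of the bar, 125 mm from the sample's centre and 15 mm from the bar's outer end. Axes: x towards the stop, z up.
- sled: Loose steel sled, 0.75 kg: flat bar 180 x 44 x 12 mm with a tan fibreglass sample block, 46 x 38 x 14 mm, bonded on top near its inner end (sample's top 26 mm above the bar's underside) and the knob at the outer end. Origin under the sample's centre at the underside. The bar's inner end is 40 mm beyond the origin along +x. It lies in the bed's straight channel, 3 mm wider than the bar, and slides along the press's x with 2 to 4 N.
- stop_face (a point): Middle of the face of the fixed steel stop at the inner end of the channel, 40 mm beyond the screw axis along the press's +x. With the sled fully home its bar touches the stop, the sample is centred under the foot and sled_grip is 165 mm before this point. Axes as the press's.
- stop: The fixed steel stop block, 12 x 63 x 18 mm, across the inner end of the channel (origin as the bed's, under the screw axis).
- bed: Fixed aluminium bed 205 x 63 x 26 mm on the press's base, with an 8 mm high guide along each side. Origin on the screw axis at its underside; the sled lies 26 mm above it. The bed's height is packed differently each time: its sliding surface is 39.5 to 42.5 mm above the table.
- hexkeys: bystander: yellow hex-key set, 62 mm holder, lying on the table beside the press, leave it alone
- post: bystander: black post on a square foot, 93 mm tall, on the table beside the press, leave it alone
- resin_jar: bystander: jar, 56 mm diameter, 75 mm tall, beside the press, leave it alone
- coupon: bystander: spare tan fibreglass strip 46 x 20 x 12 mm lying on the press's base, leave it alone
- screwdriver: bystander: screwdriver on the table, leave it alone
- wrench: bystander: wrench on the table, leave it alone
There are look-alikes about, which are no part of the job. Leave any purple or turquoise look-alike of the sled alone.

How it is judged:
By the outcome, as a careful person would: the job done as asked, in the order asked, and still so for the second after the job is handed in, with the robot touching nothing.
It also fails if it takes over 72 s, if anything falls off the work surface, if the arm or the gripper's body presses on something with over 40 N, if the wrist force passes 120 N, or if a joint passes its speed limit or range.

ROBOT

A 7-joint arm with a two-finger parallel gripper is mounted at the origin on the work surface. World frame = base frame: x ahead of the robot, y to its left, z up, the work surface at z = 0. Lengths are in m, angles in rad, forces in N, time in s.
With the tool pointing down it reaches from about 0.425 to 0.95 m from the base axis. Payload 4.7 kg.
Tool frame: the origin (TCP) lies on the centre line of the jaws, within the pads' length; the fingertips stand tip_reach ahead of it and the grasp point (between the pads) lies 11 mm behind it (tip_reach is the distance from the TCP to the fingertips, in m); x points along the fingers, z is the direction in which the jaws open and shut, and the axes are right-handed (so a half turn about x gives the same grasp; the last joint's range is limited). The gripper opens to 87 mm and grips with 3 to 60 N. Pads are 19 mm wide; open, the fingers measure 117 mm over their backs; the gripper's body (75 mm by 190 mm) begins 51 mm behind the grasp point.
Start: joints at [1.253, 0.469, -0.049, 1.532, 0.024, 1.141, -0.082], TCP at [0.192, -0.647, 0.231] pointing down, gripper open.
Joint ranges: [-2.59, 2.59], [-0.33, 1.99], [-1.39, 1.29], [0.1, 2.45], [-1.04, 4.18], [0.21, 1.99], [-2.66, 2.66]. Speed limits (rad/s): [2.57, 2.57, 3.14, 3.14, 3.14, 3.14, 3.14].

INTERFACE

Orientations are given as a 3x3 rotation matrix whose columns are the frame's x, y, z axes.
In Python, from workcell import * gives the robot as it stands.
- The arm moves only by the tool jog_arm, never from a script. Its arguments are lists of equal length, an entry for each row: "travel": the shift along the tool's x, y, z in mm, a list of three; "turn": the turn, a rotation vector about the tool's x, y, z in degrees, a list of three; "fingers": the finger opening in mm, from 0 to 87. In form: {"travel": [[tx, ty, tz], ...], "turn": [[ax, ay, az], ...], "fingers": [fingers, ...]}. A call has 1 to 10 rows; each row shifts and turns the commanded pose from where the row before left it, along the tool's axes as they then stand; what a row does not reach is not made up. A row lasts 1/8 s, in which the tool goes at most 62.5 mm and 10.7 degrees, less where a joint would pass 70% of its speed; a pose out of reach is approached as far as the arm can. A call is refused whole if a number of a shift passes 62.5 or a number of a turn 10.7, either way. A call with a gripper value outside its range is refused whole. The fingers move at their own pace and stop on an object; "grip_force" is the grip in N (left out, the last holds). Time passes only in rows, so rows that do not move let the fingers close. It gives the time, the measured TCP pose, the force and the opening at its end, in the units of the state.
- get_obs(): the state, without advancing time (a new reading comes with each control period).
- read_camera(name): name is "scene" or "top"; returns the picture (480x640x3 uint8, blue, green, red); there is no depth.
- camera_model(name): a dict with "vfov" (degrees; the focal length in pixels is half the picture's height over the tangent of half this angle, whatever the lens; pixels are square), "cx", "cy" (the principal point, pixels), "distortion" ([k1, k2, p1, p2, k3] as OpenCV has them; the pictures are not rectified), "rvec" (rotation vector, rad) and "tvec" (3), from world to camera coordinates, as OpenCV has them. Camera axes: x right, y down, z forward; pixel columns grow to the right and rows downward; lengths in m; the calibration is good to about 2 mm. A picture is of the moment at which its call begins. camera_model takes no time and is no camera call.
- job_done(): hands the job in, once; it reports no verdict.
Trained networks look in the newest picture that a camera, given by its name, has taken for a name from the list of things; names that differ only in an ending like _2 or _b are one class to them, and where a whole thing is asked for, a point or a joint stands for the part that bears it (a point fixed in the world has none). Each returns a list of dicts, best first, with "p" (0 to 1); they miss things now and then, are a little off and sometimes report something else, mostly with a low value. They report only what shows in the picture. A call takes as long as a camera call. They do not tell look-alikes from the thing itself.
- look_for(camera, thing): "point" ([column, row] in pixels, amid what is visible of it).
- spot_point(camera, thing): "point" ([column, row] in pixels: a listed point, or the origin of a listed thing).
The state is a dict: "time_s": time; "q": joint angles; "qd": joint speeds; "effort": joint torques, N m; "tool_pos": TCP position; "ee_rot": TCP orientation; "force": force on the tool from outside, world axes, zero at the start; "torque": the same for the moment, N m; "opening": finger opening in m.
Only numpy, scipy, OpenCV 4.12 (cv2) and the standard library are available. Lean on these libraries where they do the work, as an engineer would, in place of code of your own. Each camera call takes 0.05 s, during which the arm holds its last target. There are 200 camera calls.

## Working session

There is one attempt and no reset: what is moved stays moved. The work goes in short steps, Python scripts to look and compute and a tool call to move; the robot and the scene stay as the last step left them, time stands still between calls to the robot, and variables do not carry over. Pictures are saved under pics/ and viewed, about 8 in all and at most 12, crops included, and the job is handed in when it is done.

Besides the shell and the picture viewer there is one more tool, called as name(argument=value, ...) on one line, values as JSON. jog_arm: Moves the arm, as the interface text tells. Its arguments: {"type":"object","properties":{"travel":{"type":"array"},"turn":{"type":"array"},"fingers":{"type":"array"},"grip_force":{"type":"number"}},"required":["travel","turn","fingers"]}

```bash
ls; mkdir -p pics; cat > h.py <<'E'
from workcell import *
import numpy as np, cv2
def K(c):
    m=camera_model(c); f=240/np.tan(np.radians(m["vfov"])/2)
    return np.array([[f,0,m["cx"]],[0,f,m["cy"]],[0,0,1.]]),np.array(m["distortion"],float),np.array(m["rvec"],float),np.array(m["tvec"],float)
def proj(c,P):
    k,d,r,t=K(c); return cv2.projectPoints(np.array(P,float).reshape(-1,1,3),r,t,k,d)[0].reshape(-1,2)
def ray(c,uv):
    k,d,r,t=K(c); n=cv2.undistortPoints(np.array([[uv]],float),k,d).ravel()
    R=cv2.Rodrigues(r)[0]; return -R.T@t, R.T@np.array([n[0],n[1],1.])
def onz(c,uv,z):
    o,v=ray(c,uv); return o+v*(z-o[2])/v[2]
def tri(a,b):
    o1,v1=ray("scene",a);o2,v2=ray("top",b)
    s=np.linalg.lstsq(np.c_[v1,-v2],o2-o1,rcond=None)[0]
    p,q=o1+s[0]*v1,o2+s[1]*v2
    return (p+q)/2,np.linalg.norm(p-q)
E
python3 - <<'E'
from h import *
o=get_obs(); print({k:np.round(v,3).tolist() for k,v in o.items()})
try: print(tip_reach)
except Exception as e: print(e)
for c in("scene","top"):
    cv2.imwrite(f"pics/{c}0.png",read_camera(c)); print(c,ray(c,(320,240)))
    for n in("handle","foot_axis","sled_grip","stop_face","press","sled"):
        print(n,[(np.round(d["point"]).tolist(),round(d["p"],2)) for d in spot_point(c,n)])
E
```

```text
pics
{'time_s': 0.0, 'q': [1.253, 0.469, -0.049, 1.534, 0.024, 1.141, -0.082], 'qd': [0.002, -0.0, -0.001, -0.001, -0.0, 0.001, -0.001], 'effort': [-0.001, -50.797, -0.081, -23.615, -0.061, 0.038, 0.0], 'tool_pos': [0.192, -0.646, 0.229], 'ee_rot': [[-0.001, 0.959, 0.285], [0.002, 0.285, -0.959], [-1.0, -0.0, -0.002]], 'force': [0.431, 0.358, 0.119], 'torque': [-0.025, -0.009, 0.012], 'opening': 0.087}
0.008
scene (array([ 1.26398234, -0.1479078 ,  1.26584002]), array([-0.5017473 ,  0.147356  , -0.85253577]))
handle [([295.0, 222.0], 0.62), ([452.0, 194.0], 0.61)]
foot_axis [([319.0, 251.0], 0.97)]
sled_grip [([393.0, 170.0], 0.91), ([253.0, 257.0], 0.73), ([230.0, 186.0], 0.59), ([172.0, 299.0], 0.58)]
stop_face [([332.0, 252.0], 0.6)]
press [([319.0, 263.0], 0.89), ([304.0, 260.0], 0.29)]
sled [([379.0, 215.0], 0.82), ([259.0, 215.0], 0.76), ([306.0, 262.0], 0.72)]
top (array([0.34409366, 0.01954123, 1.29721564]), array([ 0.18551007,  0.00822627, -0.98270128]))
handle [([336.0, 224.0], 0.63)]
foot_axis [([314.0, 235.0], 0.75)]
sled_grip [([380.0, 243.0], 0.77), ([195.0, 320.0], 0.74), ([467.0, 239.0], 0.66), ([386.0, 366.0], 0.61), ([486.0, 333.0], 0.36)]
stop_face [([297.0, 233.0], 0.63)]
press [([314.0, 243.0], 0.81)]
sled [([330.0, 242.0], 0.89), ([225.0, 279.0], 0.89), ([361.0, 316.0], 0.84), ([418.0, 260.0], 0.7)]
```

View pics/scene0.png

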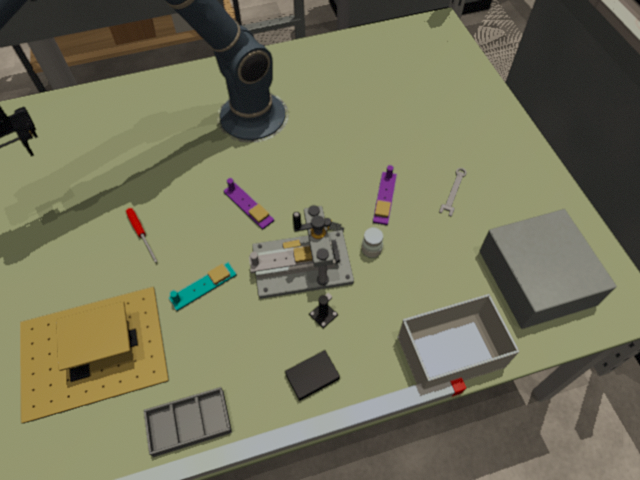

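View pics/top0.png

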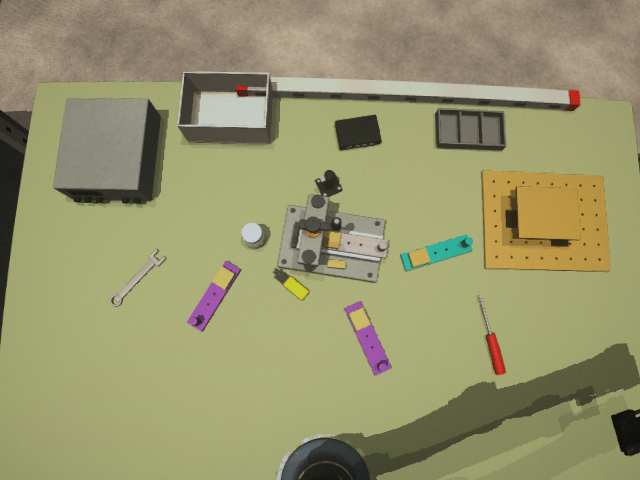

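The scene picture has the press at (305,255) with the grey sled's knob at (253,257). The look-alike knobs are purple at (230,186) and (390,172) and turquoise at (176,298). In the top picture the sled's knob is at (381,244), and the look-alikes are at (195,320), (383,366) and (467,241). I'm choosing the grey sled in the press's channel and checking it in one close crop.

```bash
python3 - <<'E'
from h import *
a=cv2.imread("pics/scene0.png")[190:310,230:380]; b=cv2.imread("pics/top0.png")[180:300,265:415]
cv2.imwrite("pics/crop0.png",np.hstack([cv2.resize(x,(400,320)[:2] if 0 else (400,320),interpolation=cv2.INTER_CUBIC) for x in(a,b)]))
print("knob",tri((253,257),(380,243)))
print("handle",tri((295,222),(336,224)))
print("foot",tri((319,251),(314,235)))
print("stop",tri((332,252),(297,233)))
print("press",tri((319,263),(314,243)), "sled",tri((306,262),(330,242)))
E
```

```text
knob (array([ 0.56900166, -0.11683877,  0.08728683]), np.float64(0.008512649173436778))
handle (array([ 0.58302847, -0.00625183,  0.21821796]), np.float64(0.003978471819475853))
foot (array([0.58864886, 0.04596644, 0.06569127]), np.float64(0.002574087763742006))
stop (array([0.59433642, 0.08389992, 0.05167709]), np.float64(0.0055698273628708005))
press (array([ 0.58269161,  0.04693277, -0.00898946]), np.float64(0.002851678543373092)) sled (array([0.58235816, 0.0086875 , 0.01589866]), np.float64(0.0073502302126171246))
```

View pics/crop0.png

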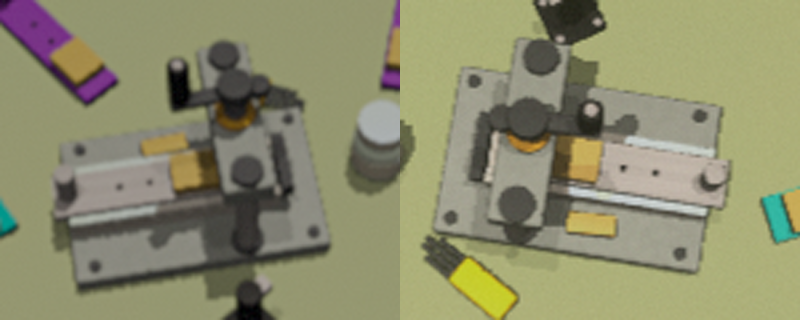

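```bash
python3 - <<'E'
from h import *
k=400/150
C=[onz("top",(265+x/k,180+y/k),.022) for x,y in((62,67),(320,103),(300,270),(35,233))]
D=[onz("scene",(230+x/k,190+y/k),.022) for x,y in((305,105),(58,147),(80,283),(330,243))]
for c in(C,D): print(np.round(c,4).tolist(), np.mean(c,0))
# top: 0 far/innner(+x side,left), 1 outer
for c in C,D: print([np.round(np.linalg.norm(c[i]-c[(i+1)%4]),3) for i in range(4)])
u=(C[0]-C[1])+(C[3]-C[2]); print("u top",np.degrees(np.arctan2(u[1],u[0])))
u=(D[0]-D[1])+(D[3]-D[2]); print("u scene",np.degrees(np.arctan2(u[1],u[0])))
for z in(.079,.095): print("knob",onz("top",(380,243),z),onz("scene",(253,257),z))
print("foot",onz("top",(314,235),.067),onz("scene",(319,251),.067),"stop",onz("top",(297,233),.05),onz("scene",(332,252),.05))
for z in(.214,.22,.226):print("handle",onz("top",(336,224),z),onz("scene",(295,222),z))
E
```

```text
[[0.672, 0.1132, 0.022], [0.6447, -0.1318, 0.022], [0.4858, -0.1146, 0.022], [0.5128, 0.1315, 0.022]] [ 5.78826220e-01 -4.30193405e-04  2.20000000e-02]
[[0.5191, 0.1412, 0.022], [0.4924, -0.1143, 0.022], [0.6472, -0.1288, 0.022], [0.6776, 0.1139, 0.022]] [0.58408008 0.00300137 0.022     ]
[np.float64(0.247), np.float64(0.16), np.float64(0.248), np.float64(0.16)]
[np.float64(0.257), np.float64(0.155), np.float64(0.245), np.float64(0.161)]
u top 83.68371336788951
u scene 83.46153996820375
knob [ 0.57119719 -0.11352457  0.079     ] [ 0.56320594 -0.12082621  0.079     ]
knob [ 0.56821442 -0.11177689  0.095     ] [ 0.57265323 -0.1211913   0.095     ]
foot [0.58813882 0.04467508 0.067     ] [0.58958024 0.04702858 0.067     ] stop [0.59521211 0.0867342  0.05      ] [0.59305785 0.08143926 0.05      ]
handle [ 0.58432046 -0.00438768  0.214     ] [ 0.57995868 -0.00765203  0.214     ]
handle [ 0.58298983 -0.00425513  0.22      ] [ 0.58386055 -0.00845209  0.22      ]
handle [ 0.5816592  -0.00412259  0.226     ] [ 0.58776242 -0.00925215  0.226     ]
```

```bash
cat >> h.py <<'E'
def rows(goal,az,n,nt=None,R=None,p=None):
    """tool-frame steps to world goal with tool-z azimuth az (deg), n rows, turning in the first nt"""
    o=get_obs(); p=np.array(o["tool_pos"]) if p is None else np.array(p); R=np.array(o["ee_rot"]); nt=nt or n
    a=np.degrees(np.arctan2(R[1,2],R[0,2])); d=(np.array(goal)-p)/n; da=(az-a)/nt; out=[]
    for i in range(n):
        c,s=np.cos(np.radians(a)),np.sin(np.radians(a))
        z=np.array([c,s,0]);x=np.array([0,0,-1.]);y=np.cross(z,x)
        out.append([round(float(d@v)*1000,1) for v in(x,y,z)]+[round(-da if i<nt else 0,1)])
        if i<nt:a+=da
    print(out)
E
python3 -c "
from h import *
rows([.568,-.117,.2],-6.4,13,7)"
```

```text
[[2.4, 39.3, -30.9, np.float64(-9.6)], [2.4, 43.9, -23.9, np.float64(-9.6)], [2.4, 47.3, -16.2, np.float64(-9.6)], [2.4, 49.3, -8.1, np.float64(-9.6)], [2.4, 50.0, 0.2, np.float64(-9.6)], [2.4, 49.3, 8.5, np.float64(-9.6)], [2.4, 47.2, 16.6, np.float64(-9.6)], [2.4, 43.7, 24.2, 0], [2.4, 43.7, 24.2, 0], [2.4, 43.7, 24.2, 0], [2.4, 43.7, 24.2, 0], [2.4, 43.7, 24.2, 0], [2.4, 43.7, 24.2, 0]]
```

jog_arm(travel=[[2.4,39.3,-30.9],[2.4,43.9,-23.9],[2.4,47.3,-16.2],[2.4,49.3,-8.1],[2.4,50,0.2],[2.4,49.3,8.5],[2.4,47.2,16.6],[2.4,43.7,24.2],[2.4,43.7,24.2],[2.4,43.7,24.2]], turn=[[-9.6,0,0],[-9.6,0,0],[-9.6,0,0],[-9.6,0,0],[-9.6,0,0],[-9.6,0,0],[-9.6,0,0],[0,0,0],[0,0,0],[0,0,0]], fingers=[87,87,87,87,70,70,70,70,70,70], grip_force=12)

```text
time_s: 1.95
tool_pos: [0.4817, -0.2378, 0.2068]
ee_rot: [[0.001, 0.109, 0.994], [-0.001, 0.994, -0.109], [-1.0, -0.001, 0.001]]
force: [0.3, -0.1, 0.9]
opening: 0.0703
```

jog_arm(travel=[[2.4,43.7,24.2],[2.4,43.7,24.2],[2.4,43.7,24.2],[0,0,0]], turn=[[0,0,0],[0,0,0],[0,0,0],[0,0,0]], fingers=[60,60,60,60])

```text
time_s: 2.45
tool_pos: [0.5693, -0.1113, 0.1996]
ee_rot: [[0.002, 0.101, 0.995], [0.003, 0.995, -0.101], [-1.0, 0.003, 0.001]]
force: [-1.5, -1.0, 1.0]
opening: 0.0603
```

```bash
python3 - <<'E'
from h import *
o=get_obs();print(np.round(o["tool_pos"],4),np.round(o["q"],2))
T=[]
for c,(x,y) in(("scene",(190,170)),("top",(300,160))):
    im=read_camera(c)
    for n in("sled_grip","handle"):print(c,n,[(np.round(d["point"],1).tolist(),round(d["p"],2)) for d in spot_point(c,n)])
    T.append(cv2.resize(im[y:y+120,x:x+150],(400,320),interpolation=cv2.INTER_CUBIC))
    print(proj(c,[[.568,-.117,.079],o["tool_pos"]]).round(1).tolist())
cv2.imwrite("pics/c1.png",np.hstack(T))
E
```

```text
[ 0.5693 -0.1113  0.1996] [ 0.52  0.39 -0.52  1.78  0.22  1.03 -0.18]
scene sled_grip [([253.0, 257.6], 0.8), ([391.3, 169.0], 0.77), ([174.3, 297.4], 0.68), ([315.0, 252.1], 0.57)]
scene handle [([298.7, 222.7], 0.62), ([370.0, 250.2], 0.32)]
[[254.9, 258.2], [251.7, 232.7]]
top sled_grip [([468.1, 239.5], 0.86), ([382.7, 363.8], 0.67), ([381.1, 243.0], 0.64), ([194.6, 320.3], 0.56)]
top handle [([336.2, 226.9], 0.44)]
[[381.4, 244.4], [385.2, 233.8]]
```

View pics/c1.png

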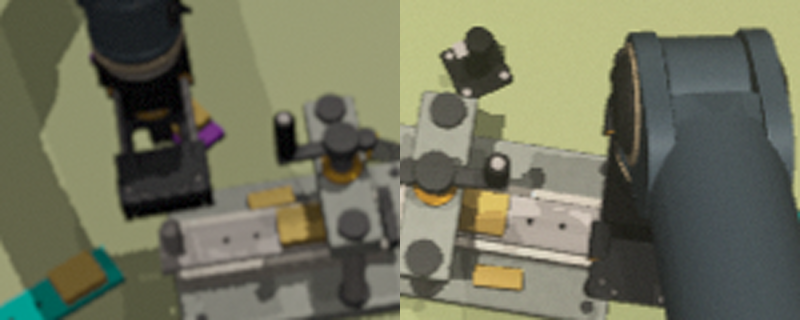

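The scene crop shows the gripper above the grey knob, which is at about (254,258). The projected estimate matches it, so I'm descending to grip.

jog_arm(travel=[[30,-5.2,-0.8],[40,0,0],[35,0,0],[15,0,0],[7,0,0],[0,0,0],[0,0,0],[0,0,0],[0,0,0],[0,0,0]], turn=[[0,0,0],[0,0,0],[0,0,0],[0,0,0],[0,0,0],[0,0,0],[0,0,0],[0,0,0],[0,0,0],[0,0,0]], fingers=[60,60,60,60,60,10,10,10,10,10], grip_force=12)

```text
time_s: 4.0
tool_pos: [0.5662, -0.1217, 0.0726]
ee_rot: [[0.001, 0.109, 0.994], [-0.0, 0.994, -0.109], [-1.0, -0.0, 0.001]]
force: [0.2, 0.1, 1.4]
opening: 0.0195
```

jog_arm(travel=[[0,2,0],[0,4,0],[0,4,0],[0,4,0],[0,4,0],[0,4,0],[0,3,0],[0,2,0],[0,2,0],[0,1,0]], turn=[[0,0,0],[0,0,0],[0,0,0],[0,0,0],[0,0,0],[0,0,0],[0,0,0],[0,0,0],[0,0,0],[0,0,0]], fingers=[10,10,10,10,10,10,10,10,10,10])

```text
time_s: 5.25
tool_pos: [0.5691, -0.0955, 0.0726]
ee_rot: [[-0.0, 0.111, 0.994], [-0.005, 0.994, -0.111], [-1.0, -0.005, 0.0]]
force: [-0.3, -7.1, 3.7]
opening: 0.0197
```

jog_arm(travel=[[0,1,0],[0,1,0],[0,1,0],[0,1,0]], turn=[[0,0,0],[0,0,0],[0,0,0],[0,0,0]], fingers=[10,10,10,10])

```text
time_s: 5.75
tool_pos: [0.5695, -0.0917, 0.0726]
ee_rot: [[-0.001, 0.111, 0.994], [-0.005, 0.994, -0.111], [-1.0, -0.005, -0.0]]
force: [-0.8, -7.5, 3.6]
opening: 0.0193
```

```bash
python3 - <<'E'
from h import *
T=[]
for c,(x,y) in(("scene",(230,190)),("top",(265,180))):
    im=read_camera(c)
    for n in("sled_grip","sled"):print(c,n,[(np.round(d["point"],1).tolist(),round(d["p"],2)) for d in spot_point(c,n)])
    T.append(cv2.resize(im[y:y+120,x:x+150],(400,320),interpolation=cv2.INTER_CUBIC))
    print(proj(c,[[.5695,-.0917,.083]]).round(1).tolist())
cv2.imwrite("pics/c2.png",np.hstack(T)); o=get_obs();print(o["tool_pos"],o["force"])
E
```

```text
scene sled_grip [([173.7, 296.3], 0.88), ([390.6, 170.8], 0.68), ([232.2, 181.0], 0.4)]
scene sled [([381.8, 216.1], 0.9), ([318.8, 218.0], 0.65), ([217.5, 277.5], 0.61), ([312.6, 257.1], 0.57)]
[[264.5, 255.3]]
top sled_grip [([382.7, 367.4], 0.94), ([467.3, 240.8], 0.79), ([368.0, 240.3], 0.7), ([193.8, 322.4], 0.62)]
top sled [([362.4, 316.3], 0.9), ([317.8, 239.5], 0.78), ([337.3, 227.9], 0.73), ([418.7, 257.4], 0.67)]
[[371.0, 243.1]]
[ 0.56949861 -0.09148795  0.07262132] [-0.88924923 -6.97924177  2.50327607]
```

View pics/c2.png

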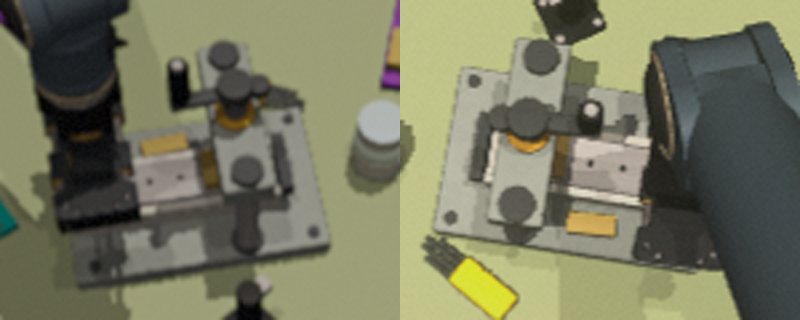

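jog_arm(travel=[[0,1,0],[0,1,0],[0,1,0],[0,1,0]], turn=[[0,0,0],[0,0,0],[0,0,0],[0,0,0]], fingers=[10,10,10,10])

```text
time_s: 6.55
tool_pos: [0.5699, -0.0878, 0.0726]
ee_rot: [[-0.001, 0.112, 0.994], [-0.005, 0.994, -0.112], [-1.0, -0.005, -0.0]]
force: [-0.8, -7.4, 3.8]
opening: 0.0196
```

jog_arm(travel=[[0,1,0],[0,1,0],[0,1,0],[0,1,0]], turn=[[0,0,0],[0,0,0],[0,0,0],[0,0,0]], fingers=[10,10,10,10])

```text
time_s: 7.05
tool_pos: [0.5704, -0.0838, 0.0726]
ee_rot: [[-0.001, 0.112, 0.994], [-0.005, 0.994, -0.112], [-1.0, -0.005, -0.0]]
force: [-1.0, -7.7, 1.8]
opening: 0.0198
```

```bash
cat >> h.py <<'E'
def shift(tag):
    """sled's travel (mm along u) since the start, by the two holes in the top picture"""
    a=cv2.imread("pics/top0.png"); b=read_camera("top"); cv2.imwrite(f"pics/top_{tag}.png",b)
    x0,y0,w,h=343,237,19,12
    t=cv2.resize(a[y0:y0+h,x0:x0+w],None,fx=8,fy=8,interpolation=cv2.INTER_CUBIC)
    s=cv2.resize(b[y0-16:y0+h+8,x0-35:x0+w+5],None,fx=8,fy=8,interpolation=cv2.INTER_CUBIC)
    r=cv2.matchTemplate(s,t,cv2.TM_CCOEFF_NORMED);_,m,_,l=cv2.minMaxLoc(r)
    q=(l[0]/8+x0-35+w/2,l[1]/8+y0-16+h/2)
    d=onz("top",q,.053)-onz("top",(x0+w/2,y0+h/2),.053)
    print("shift mm",np.round(d*1000,1),"match",round(m,2),q)
E
python3 - <<'E'
from h import *
shift("a"); o=get_obs();print(o["tool_pos"],o["force"])
T=[cv2.resize(cv2.imread(f"pics/top{n}.png")[200:280,290:390],(400,320),interpolation=cv2.INTER_CUBIC) for n in("0","_a")]
cv2.imwrite("pics/c3.png",np.hstack(T))
E
```

```text
shift mm [ 4.4 37.2  0. ] match 0.54 (337.25, 240.75)
[ 0.57040115 -0.08358732  0.07262635] [-1.25406825 -6.90238861  2.19694691]
```

View pics/c3.png

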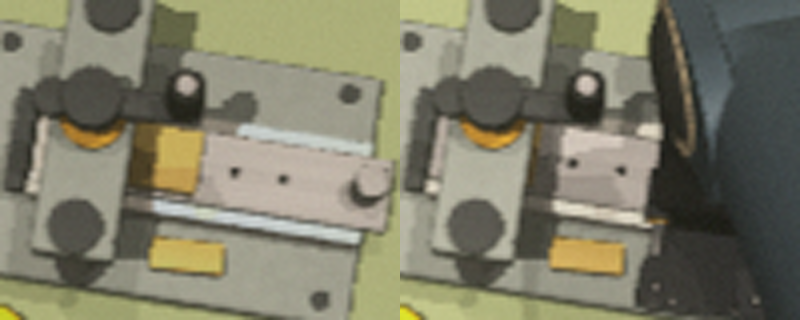

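jog_arm(travel=[[0,1,0],[0,1,0],[0,1,0]], turn=[[0,0,0],[0,0,0],[0,0,0]], fingers=[10,10,10])

```text
time_s: 7.48
tool_pos: [0.5706, -0.0812, 0.0726]
ee_rot: [[-0.001, 0.111, 0.994], [-0.005, 0.994, -0.111], [-1.0, -0.005, -0.0]]
force: [-1.4, -9.0, 2.6]
opening: 0.0197
```

jog_arm(travel=[[0,1,0],[0,1,0],[0,1,0]], turn=[[0,0,0],[0,0,0],[0,0,0]], fingers=[10,10,10])

```text
time_s: 7.85
tool_pos: [0.5706, -0.0811, 0.0726]
ee_rot: [[-0.002, 0.113, 0.994], [-0.009, 0.994, -0.113], [-1.0, -0.009, -0.001]]
force: [-1.8, -14.2, 4.7]
opening: 0.0196
```

The top crop shows the sled's holes have moved with the tool, and the sample has disappeared under the cross-head. The tool then stopped dead while the force rose to 14 N, so the sled is against the stop. I'm relaxing, releasing and rising.

jog_arm(travel=[[0,-2,0],[0,-2,0],[0,-1,0],[0,0,0],[0,0,0],[0,0,0],[-50,0,0],[-50,0,0],[-50,0,0],[-50,0,0]], turn=[[0,0,0],[0,0,0],[0,0,0],[0,0,0],[0,0,0],[0,0,0],[0,0,0],[0,0,0],[0,0,0],[0,0,0]], fingers=[10,10,10,45,45,45,45,45,45,45])

```text
time_s: 9.1
tool_pos: [0.5704, -0.0781, 0.2739]
ee_rot: [[0.0, 0.108, 0.994], [0.0, 0.994, -0.108], [-1.0, 0.0, 0.0]]
force: [0.5, 0.2, -0.5]
opening: 0.0452
```

```bash
python3 - <<'E'
from h import *
print("top of handle",tri((296.9,214),(336.3,220.6)))
shift("b"); o=get_obs();print(o["tool_pos"],o["force"],np.round(o["q"],2))
im=read_camera("scene")
for n in("handle","sled_grip","sled"):print(n,[(np.round(d["point"],1).tolist(),round(d["p"],2)) for d in spot_point("scene",n)])
T=[cv2.resize(im[200:280,240:340],(400,320),interpolation=cv2.INTER_CUBIC),cv2.resize(cv2.imread("pics/top_b.png")[200:280,290:390],(400,320),interpolation=cv2.INTER_CUBIC)]
cv2.imwrite("pics/c4.png",np.hstack(T))
E
```

```text
top of handle (array([ 0.58360418, -0.0032187 ,  0.25036864]), np.float64(0.0016309797507534905))
shift mm [ 4.7 39.4  0. ] match 0.45 (336.375, 240.625)
[ 0.5740795  -0.07782533  0.28128508] [2.30672054 0.43374558 4.13294162] [ 0.49  0.31 -0.54  1.69  0.18  1.18 -0.21]
handle [([301.5, 220.6], 0.45)]
sled_grip [([174.4, 294.7], 0.91), ([268.2, 252.3], 0.72), ([230.2, 185.0], 0.67), ([390.3, 169.1], 0.66), ([315.8, 253.7], 0.55)]
sled [([318.5, 260.1], 0.96), ([382.5, 212.5], 0.67), ([219.9, 278.1], 0.59), ([331.9, 253.2], 0.56)]
```

View pics/c4.png

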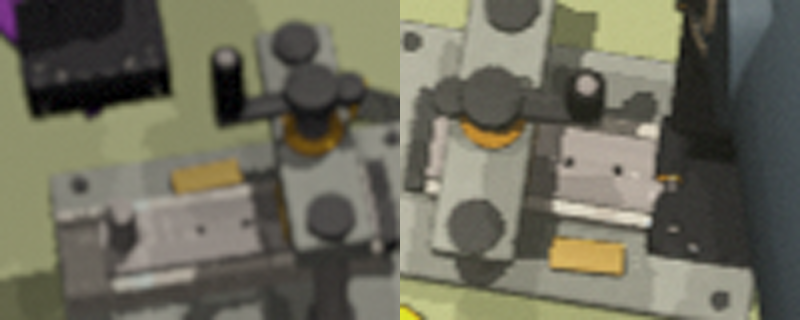

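The sled is home: the knob is now at about (270,256) in the scene picture, and the bar's inner end is under the cross-head. The handle's top triangulates to z = 0.250, so the crank is at about π. Next I'm moving above the handle.

jog_arm(travel=[[0,25,0.5],[0,25,0.5],[0,24,0.5],[0,0,0],[0,0,0]], turn=[[0,0,0],[0,0,0],[0,0,0],[0,0,0],[0,0,0]], fingers=[45,45,45,45,45])

```text
time_s: 9.98
tool_pos: [0.5797, -0.0068, 0.2711]
ee_rot: [[-0.002, 0.11, 0.994], [-0.001, 0.994, -0.11], [-1.0, -0.001, -0.002]]
force: [0.3, -0.9, -0.2]
opening: 0.0447
```

```bash
python3 - <<'E'
from h import *
o=get_obs();print(np.round(o["tool_pos"],4),np.round(o["force"],1),np.round(o["q"],2))
im=read_camera("scene"); print([(np.round(d["point"],1).tolist(),round(d["p"],2)) for d in spot_point("scene","sled_grip")])
print(proj("scene",[[.5705,-.078,.08]]))
cv2.imwrite("pics/c5.png",cv2.resize(im[170:290,230:380],(750,600),interpolation=cv2.INTER_CUBIC))
E
```

```text
[ 0.5797 -0.0068  0.2711] [ 0.3 -0.9 -0.2] [ 0.38  0.33 -0.57  1.69  0.19  1.18 -0.35]
[([271.9, 253.4], 0.84), ([230.6, 184.7], 0.84), ([174.3, 297.0], 0.83), ([391.6, 171.3], 0.76)]
[[269.94173844 254.84313745]]
```

View pics/c5.png

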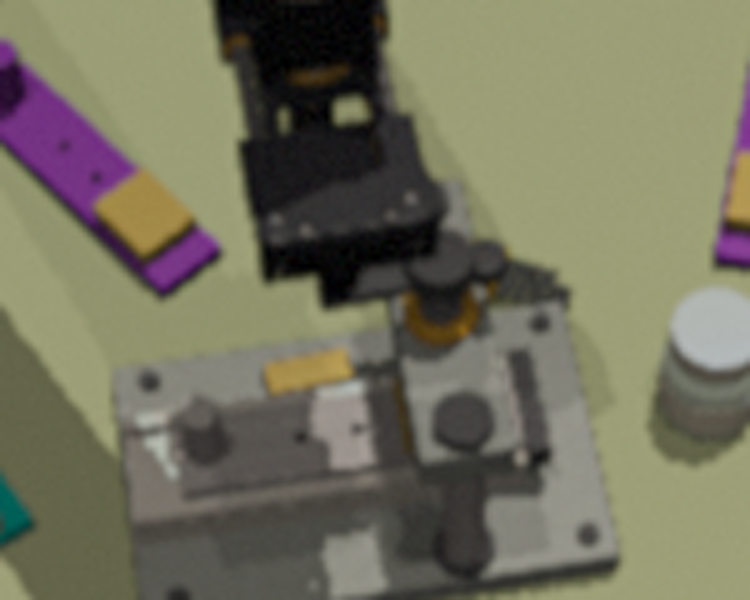

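jog_arm(travel=[[18,3.1,3],[18,0,0],[12,0,0],[4,0,0],[0,0,0],[0,0,0],[0,0,0],[0,0,0]], turn=[[0,0,0],[0,0,0],[0,0,0],[0,0,0],[0,0,0],[0,0,0],[0,0,0],[0,0,0]], fingers=[45,45,45,45,10,10,10,10], grip_force=40)

```text
time_s: 11.08
tool_pos: [0.5846, -0.0027, 0.221]
ee_rot: [[0.003, 0.109, 0.994], [0.0, 0.994, -0.109], [-1.0, 0.0, 0.003]]
force: [3.5, -0.3, -0.9]
opening: 0.0201
```

```bash
cat >> h.py <<'E'
def circ(a0,n,step=10,r=50.):
    """tool-frame steps (mm) for n rows clockwise from azimuth a0 (deg), jaw azimuth -6.3"""
    a=np.radians(a0-step*np.arange(n+1)); P=r*np.c_[np.cos(a),np.sin(a)]; d=np.diff(P,axis=0)
    j=np.radians(-6.3); z=np.array([np.cos(j),np.sin(j)]); y=np.array([-z[1],z[0]])
    for k in range(0,n,3): print(a0-step*k,[[round(6*step/360,2),round(float(e@y),1),round(float(e@z),1)] for e in d[k:k+3]])
E
python3 -c "
from h import *
circ(-90,36)"
```

```text
-90 [[0.17, -0.2, -8.7], [0.17, 1.3, -8.6], [0.17, 2.8, -8.3]]
-120 [[0.17, 4.2, -7.6], [0.17, 5.4, -6.8], [0.17, 6.5, -5.8]]
-150 [[0.17, 7.4, -4.5], [0.17, 8.1, -3.2], [0.17, 8.5, -1.7]]
-180 [[0.17, 8.7, -0.2], [0.17, 8.6, 1.3], [0.17, 8.3, 2.8]]
-210 [[0.17, 7.6, 4.2], [0.17, 6.8, 5.4], [0.17, 5.8, 6.5]]
-240 [[0.17, 4.5, 7.4], [0.17, 3.2, 8.1], [0.17, 1.7, 8.5]]
-270 [[0.17, 0.2, 8.7], [0.17, -1.3, 8.6], [0.17, -2.8, 8.3]]
-300 [[0.17, -4.2, 7.6], [0.17, -5.4, 6.8], [0.17, -6.5, 5.8]]
-330 [[0.17, -7.4, 4.5], [0.17, -8.1, 3.2], [0.17, -8.5, 1.7]]
-360 [[0.17, -8.7, 0.2], [0.17, -8.6, -1.3], [0.17, -8.3, -2.8]]
-390 [[0.17, -7.6, -4.2], [0.17, -6.8, -5.4], [0.17, -5.8, -6.5]]
-420 [[0.17, -4.5, -7.4], [0.17, -3.2, -8.1], [0.17, -1.7, -8.5]]
```

jog_arm(travel=[[0.17,-0.2,-8.7],[0.17,1.3,-8.6],[0.17,2.8,-8.3]], turn=[[0,0,0],[0,0,0],[0,0,0]], fingers=[10,10,10], grip_force=50)

```text
time_s: 11.45
tool_pos: [0.5622, 0.0039, 0.2206]
ee_rot: [[0.01, 0.109, 0.994], [0.001, 0.994, -0.109], [-1.0, 0.002, 0.009]]
force: [11.9, 0.5, -6.0]
opening: 0.0201
```

jog_arm(travel=[[0.17,4.2,-7.6],[0.17,5.4,-6.8],[0.17,6.5,-5.8]], turn=[[0,0,0],[0,0,0],[0,0,0]], fingers=[10,10,10])

```text
time_s: 11.82
tool_pos: [0.5448, 0.0209, 0.2201]
ee_rot: [[0.011, 0.11, 0.994], [-0.0, 0.994, -0.11], [-1.0, 0.001, 0.011]]
force: [13.2, -2.4, -8.7]
opening: 0.0197
```

jog_arm(travel=[[0.17,7.4,-4.5],[0.17,8.1,-3.2],[0.17,8.5,-1.7]], turn=[[0,0,0],[0,0,0],[0,0,0]], fingers=[10,10,10])

```text
time_s: 12.2
tool_pos: [0.5376, 0.0428, 0.2196]
ee_rot: [[0.009, 0.112, 0.994], [-0.005, 0.994, -0.112], [-1.0, -0.004, 0.01]]
force: [10.5, -8.1, -3.2]
opening: 0.0199
```

jog_arm(travel=[[0.17,8.7,-0.2],[0.17,8.6,1.3],[0.17,8.3,2.8]], turn=[[0,0,0],[0,0,0],[0,0,0]], fingers=[10,10,10])

```text
time_s: 12.58
tool_pos: [0.5414, 0.0664, 0.219]
ee_rot: [[0.001, 0.113, 0.994], [-0.008, 0.994, -0.113], [-1.0, -0.008, 0.002]]
force: [1.1, -10.6, 4.8]
opening: 0.0201
```

jog_arm(travel=[[0.17,7.6,4.2],[0.17,6.8,5.4],[0.17,5.8,6.5]], turn=[[0,0,0],[0,0,0],[0,0,0]], fingers=[10,10,10])

```text
time_s: 12.95
tool_pos: [0.5569, 0.0866, 0.2185]
ee_rot: [[-0.004, 0.112, 0.994], [-0.007, 0.994, -0.112], [-1.0, -0.007, -0.004]]
force: [-5.7, -7.4, 9.4]
opening: 0.0197
```

```bash
cat > t.py <<'E'
from h import *
from scipy.optimize import least_squares
D=np.array([l.split() for l in open("log.txt") if l.strip()],float) # x y z fx fy fz
P=D[:,:2]; s=least_squares(lambda c:np.hypot(*(P-c).T)-.05,[.586,.047]); c=s.x
r=(P-c)/np.linalg.norm(P-c,axis=1)[:,None]; az=np.unwrap(np.arctan2(r[:,1],r[:,0]))
t=np.c_[r[:,1],-r[:,0]]
print("centre",c.round(4),"res mm",(s.fun*1000).round(1))
for i in range(len(D)): print(i,"az",round(np.degrees(az[i]),1),"Ft",round(-float(D[i,3:5]@t[i]),1),"Fr",round(float(D[i,3:5]@r[i]),1),"z",D[i,2],"fz",D[i,5])
E
cat > log.txt <<'E'
.5622 .0039 .2206 11.9 .5 -6
.5448 .0209 .2201 13.2 -2.4 -8.7
.5376 .0428 .2196 10.5 -8.1 -3.2
.5414 .0664 .2190 1.1 -10.6 4.8
.5569 .0866 .2185 -5.7 -7.4 9.4
E
python3 t.py
```

```text
centre [0.5875 0.047 ] res mm [-0.  0.  0. -0.  0.]
0 az -120.4 Ft 10.0 Fr -6.4 z 0.2206 fz -6.0
1 az -148.5 Ft 8.9 Fr -10.0 z 0.2201 fz -8.7
2 az -175.2 Ft 9.0 Fr -9.8 z 0.2196 fz -3.2
3 az -202.8 Ft 9.3 Fr -5.1 z 0.219 fz 4.8
4 az -232.3 Ft 9.0 Fr -2.4 z 0.2185 fz 9.4
```

jog_arm(travel=[[0.17,4.5,7.4],[0.17,3.2,8.1],[0.17,1.7,8.5]], turn=[[0,0,0],[0,0,0],[0,0,0]], fingers=[10,10,10])

```text
time_s: 13.32
tool_pos: [0.5803, 0.0967, 0.218]
ee_rot: [[-0.007, 0.109, 0.994], [-0.003, 0.994, -0.109], [-1.0, -0.003, -0.007]]
force: [-9.2, -2.8, 9.2]
opening: 0.02
```

jog_arm(travel=[[0.17,0.2,8.7],[0.17,-1.3,8.6],[0.17,-2.8,8.3]], turn=[[0,0,0],[0,0,0],[0,0,0]], fingers=[10,10,10])

```text
time_s: 13.7
tool_pos: [0.6051, 0.0941, 0.2177]
ee_rot: [[-0.006, 0.106, 0.994], [0.003, 0.994, -0.106], [-1.0, 0.003, -0.006]]
force: [-7.8, 4.1, 6.6]
opening: 0.0203
```

jog_arm(travel=[[0.17,-4.2,7.6],[0.17,-5.4,6.8],[0.17,-6.5,5.8]], turn=[[0,0,0],[0,0,0],[0,0,0]], fingers=[10,10,10])

```text
time_s: 14.08
tool_pos: [0.6252, 0.0799, 0.2173]
ee_rot: [[-0.001, 0.104, 0.995], [0.01, 0.995, -0.104], [-1.0, 0.01, -0.002]]
force: [-1.5, 11.4, 1.4]
opening: 0.0203
```

jog_arm(travel=[[0.17,-7.4,4.5],[0.17,-8.1,3.2],[0.17,-8.5,1.7]], turn=[[0,0,0],[0,0,0],[0,0,0]], fingers=[10,10,10])

```text
time_s: 14.45
tool_pos: [0.6365, 0.0556, 0.217]
ee_rot: [[0.01, 0.103, 0.995], [0.012, 0.995, -0.103], [-1.0, 0.013, 0.009]]
force: [10.9, 12.3, -6.3]
opening: 0.0201
```

jog_arm(travel=[[0.17,-8.7,0.2],[0.17,-8.6,-1.3],[0.17,-8.3,-2.8]], turn=[[0,0,0],[0,0,0],[0,0,0]], fingers=[10,10,10])

```text
time_s: 14.82
tool_pos: [0.6321, 0.025, 0.2163]
ee_rot: [[0.014, 0.107, 0.994], [0.006, 0.994, -0.107], [-1.0, 0.007, 0.013]]
force: [13.8, 3.2, -6.9]
opening: 0.0198
```

```bash
cat >> log.txt <<'E'
.5803 .0967 .2180 -9.2 -2.8 9.2
.6051 .0941 .2177 -7.8 4.1 6.6
.6252 .0799 .2173 -1.5 11.4 1.4
.6365 .0556 .2170 10.9 12.3 -6.3
.6321 .0250 .2163 13.8 3.2 -6.9
E
python3 t.py
```

```text
centre [0.5874 0.0472] res mm [ 0.1  0.  -0.  -0.1 -0.1  0.   0.2  0.  -0.2 -0.1]
0 az -120.2 Ft 10.0 Fr -6.4 z 0.2206 fz -6.0
1 az -148.3 Ft 9.0 Fr -10.0 z 0.2201 fz -8.7
2 az -175.0 Ft 9.0 Fr -9.8 z 0.2196 fz -3.2
3 az -202.7 Ft 9.4 Fr -5.1 z 0.219 fz 4.8
4 az -232.3 Ft 9.0 Fr -2.4 z 0.2185 fz 9.4
5 az -261.9 Ft 9.5 Fr -1.5 z 0.218 fz 9.2
6 az -290.7 Ft 8.7 Fr 1.1 z 0.2177 fz 6.6
7 az -319.1 Ft 9.6 Fr 6.3 z 0.2173 fz 1.4
8 az -350.2 Ft 10.3 Fr 12.8 z 0.217 fz -6.3
9 az -386.4 Ft 9.0 Fr 10.9 z 0.2163 fz -6.9
```

jog_arm(travel=[[0.17,-7.6,-2.7],[0.17,-6.8,-4.4],[0.17,-5.8,-6.0]], turn=[[0,0,0],[0,0,0],[0,0,0]], fingers=[10,10,10])

```text
time_s: 15.2
tool_pos: [0.615, 0.0053, 0.2157]
ee_rot: [[0.009, 0.108, 0.994], [0.004, 0.994, -0.108], [-1.0, 0.005, 0.009]]
force: [9.5, 3.3, -3.0]
opening: 0.02
```

jog_arm(travel=[[0.17,-4.5,-7.4],[0.17,-3.2,-8.1],[0.17,-1.7,-8.5]], turn=[[0,0,0],[0,0,0],[0,0,0]], fingers=[10,10,10])

```text
time_s: 15.58
tool_pos: [0.5899, -0.0028, 0.2152]
ee_rot: [[0.009, 0.109, 0.994], [0.002, 0.994, -0.109], [-1.0, 0.002, 0.009]]
force: [9.5, 1.3, -3.6]
opening: 0.0197
```

jog_arm(travel=[[0.17,-0.2,-8.7],[0.17,1.3,-8.6],[0.17,2.8,-8.3]], turn=[[0,0,0],[0,0,0],[0,0,0]], fingers=[10,10,10])

```text
time_s: 15.95
tool_pos: [0.5649, 0.0026, 0.2146]
ee_rot: [[0.009, 0.11, 0.994], [-0.0, 0.994, -0.11], [-1.0, 0.001, 0.009]]
force: [10.8, -1.3, -4.5]
opening: 0.0201
```

jog_arm(travel=[[0.17,4.2,-7.6],[0.17,5.4,-6.8],[0.17,6.5,-5.8]], turn=[[0,0,0],[0,0,0],[0,0,0]], fingers=[10,10,10])

```text
time_s: 16.32
tool_pos: [0.5464, 0.0189, 0.2141]
ee_rot: [[0.008, 0.111, 0.994], [-0.003, 0.994, -0.111], [-1.0, -0.002, 0.008]]
force: [8.9, -5.1, -3.9]
opening: 0.02
```

jog_arm(travel=[[0.17,7.4,-4.5],[0.17,8.1,-3.2],[0.17,8.5,-1.7]], turn=[[0,0,0],[0,0,0],[0,0,0]], fingers=[10,10,10])

```text
time_s: 16.7
tool_pos: [0.538, 0.0419, 0.2136]
ee_rot: [[0.003, 0.112, 0.994], [-0.007, 0.994, -0.112], [-1.0, -0.006, 0.004]]
force: [2.3, -8.3, 3.4]
opening: 0.0195
```

jog_arm(travel=[[0.17,8.7,-0.2],[0.17,8.6,1.3],[0.17,8.3,2.8]], turn=[[0,0,0],[0,0,0],[0,0,0]], fingers=[10,10,10])

```text
time_s: 17.08
tool_pos: [0.5421, 0.0675, 0.213]
ee_rot: [[-0.003, 0.112, 0.994], [-0.007, 0.994, -0.112], [-1.0, -0.008, -0.002]]
force: [-4.7, -8.0, 9.4]
opening: 0.0196
```

jog_arm(travel=[[0.17,7.6,4.2],[0.17,6.8,5.4],[0.17,5.8,6.5]], turn=[[0,0,0],[0,0,0],[0,0,0]], fingers=[10,10,10])

```text
time_s: 17.45
tool_pos: [0.5589, 0.088, 0.2125]
ee_rot: [[-0.006, 0.11, 0.994], [-0.005, 0.994, -0.11], [-1.0, -0.006, -0.005]]
force: [-8.5, -4.0, 10.0]
opening: 0.0196
```

jog_arm(travel=[[0.17,4.5,7.4],[0.17,3.2,8.1],[0.17,1.7,8.5]], turn=[[0,0,0],[0,0,0],[0,0,0]], fingers=[10,10,10])

```text
time_s: 17.82
tool_pos: [0.5831, 0.097, 0.212]
ee_rot: [[-0.007, 0.109, 0.994], [-0.002, 0.994, -0.109], [-1.0, -0.003, -0.007]]
force: [-9.8, -1.7, 8.8]
opening: 0.0198
```

jog_arm(travel=[[0.17,0.2,8.7],[0.17,-1.3,8.6],[0.17,-2.8,8.3]], turn=[[0,0,0],[0,0,0],[0,0,0]], fingers=[10,10,10])

```text
time_s: 18.2
tool_pos: [0.608, 0.093, 0.2116]
ee_rot: [[-0.006, 0.107, 0.994], [0.002, 0.994, -0.107], [-1.0, 0.001, -0.007]]
force: [-8.9, 2.8, 6.9]
opening: 0.02
```

jog_arm(travel=[[0.17,-4.2,7.6],[0.17,-5.4,6.8],[0.17,-6.5,5.8]], turn=[[0,0,0],[0,0,0],[0,0,0]], fingers=[10,10,10])

```text
time_s: 18.58
tool_pos: [0.6274, 0.0777, 0.2112]
ee_rot: [[-0.003, 0.105, 0.994], [0.007, 0.994, -0.105], [-1.0, 0.007, -0.004]]
force: [-5.5, 8.8, 4.2]
opening: 0.0202
```

jog_arm(travel=[[0.17,-7.4,4.5],[0.17,-8.1,3.2],[0.17,-8.5,1.7]], turn=[[0,0,0],[0,0,0],[0,0,0]], fingers=[10,10,10])

```text
time_s: 18.95
tool_pos: [0.6371, 0.0542, 0.2108]
ee_rot: [[0.004, 0.104, 0.995], [0.01, 0.995, -0.104], [-1.0, 0.01, 0.003]]
force: [4.6, 10.0, -1.1]
opening: 0.0195
```

jog_arm(travel=[[0.17,-8.7,0.2],[0.17,-8.6,-1.3],[0.17,-8.3,-2.8]], turn=[[0,0,0],[0,0,0],[0,0,0]], fingers=[10,10,10])

```text
time_s: 19.32
tool_pos: [0.633, 0.0263, 0.2103]
ee_rot: [[0.009, 0.106, 0.994], [0.007, 0.994, -0.106], [-1.0, 0.008, 0.009]]
force: [10.5, 7.2, -3.8]
opening: 0.0201
```

```bash
cat >> log.txt <<'E'
.6150 .0053 .2157 9.5 3.3 -3
.5899 -.0028 .2152 9.5 1.3 -3.6
.5649 .0026 .2146 10.8 -1.3 -4.5
.5464 .0189 .2141 8.9 -5.1 -3.9
.5380 .0419 .2136 2.3 -8.3 3.4
.5421 .0675 .2130 -4.7 -8 9.4
.5589 .0880 .2125 -8.5 -4 10
.5831 .0970 .2120 -9.8 -1.7 8.8
.6080 .0930 .2116 -8.9 2.8 6.9
.6274 .0777 .2112 -5.5 8.8 4.2
.6371 .0542 .2108 4.6 10 -1.1
.6330 .0263 .2103 10.5 7.2 -3.8
E
python3 t.py | tail -13
```

```text
9 az -386.5 Ft 9.0 Fr 10.9 z 0.2163 fz -6.9
10 az -416.7 Ft 9.8 Fr 2.5 z 0.2157 fz -3.0
11 az -447.3 Ft 9.6 Fr -0.9 z 0.2152 fz -3.6
12 az -476.9 Ft 10.2 Fr -3.7 z 0.2146 fz -4.5
13 az -505.5 Ft 9.2 Fr -4.4 z 0.2141 fz -3.9
14 az -533.9 Ft 8.5 Fr -1.4 z 0.2136 fz 3.4
15 az -564.1 Ft 9.2 Fr 1.0 z 0.213 fz 9.4
16 az -595.0 Ft 9.3 Fr 1.6 z 0.2125 fz 10.0
17 az -624.9 Ft 9.9 Fr -0.8 z 0.212 fz 8.8
18 az -654.1 Ft 9.3 Fr -1.1 z 0.2116 fz 6.9
19 az -682.5 Ft 10.3 Fr 1.0 z 0.2112 fz 4.2
20 az -711.9 Ft 9.3 Fr 6.0 z 0.2108 fz -1.1
21 az -744.7 Ft 10.9 Fr 6.5 z 0.2103 fz -3.8
```

jog_arm(travel=[[0.17,-7.6,-4.2],[0.17,-6.8,-5.4]], turn=[[0,0,0],[0,0,0]], fingers=[10,10])

```text
time_s: 19.58
tool_pos: [0.6221, 0.011, 0.2099]
ee_rot: [[0.01, 0.107, 0.994], [0.004, 0.994, -0.108], [-1.0, 0.005, 0.009]]
force: [9.0, 4.2, -3.3]
opening: 0.02
```

jog_arm(travel=[[0.17,-5.8,-6.5],[0.17,-4.5,-7.4]], turn=[[0,0,0],[0,0,0]], fingers=[10,10])

```text
time_s: 19.82
tool_pos: [0.6073, 0.0012, 0.2095]
ee_rot: [[0.01, 0.108, 0.994], [0.003, 0.994, -0.108], [-1.0, 0.004, 0.009]]
force: [11.2, 2.6, -3.8]
opening: 0.0198
```

jog_arm(travel=[[0.17,-3.2,-8.1],[0.17,-1.7,-8.5]], turn=[[0,0,0],[0,0,0]], fingers=[10,10])

```text
time_s: 20.08
tool_pos: [0.5914, -0.0026, 0.2092]
ee_rot: [[0.013, 0.109, 0.994], [0.002, 0.994, -0.109], [-1.0, 0.004, 0.012]]
force: [13.7, 0.5, -6.4]
opening: 0.0199
```

jog_arm(travel=[[0.17,-0.2,-8.7],[0.17,1.3,-8.6]], turn=[[0,0,0],[0,0,0]], fingers=[10,10])

```text
time_s: 20.32
tool_pos: [0.575, -0.0012, 0.2089]
ee_rot: [[0.014, 0.11, 0.994], [0.0, 0.994, -0.11], [-1.0, 0.002, 0.014]]
force: [15.0, -2.3, -7.6]
opening: 0.0199
```

```bash
cat >> log.txt <<'E'
.6221 .0110 .2099 9 4.2 -3.3
.6073 .0012 .2095 11.2 2.6 -3.8
.5914 -.0026 .2092 13.7 .5 -6.4
.5750 -.0012 .2089 15 -2.3 -7.6
E
python3 t.py | tail -6
```

```text
20 az -711.9 Ft 9.3 Fr 6.0 z 0.2108 fz -1.1
21 az -744.7 Ft 10.9 Fr 6.5 z 0.2103 fz -3.8
22 az -766.3 Ft 9.4 Fr 3.2 z 0.2099 fz -3.3
23 az -786.7 Ft 11.3 Fr 2.0 z 0.2095 fz -3.8
24 az -805.6 Ft 13.7 Fr 0.6 z 0.2092 fz -6.4
25 az -824.5 Ft 15.1 Fr -1.5 z 0.2089 fz -7.6
```

The handle force is climbing from 9.4 N to 15 N. The foot took up between azimuth -775° and -815°, so I'm aiming for about -973° actual and turning on in checked steps.

jog_arm(travel=[[0.17,2.8,-8.3],[0.17,4.2,-7.6]], turn=[[0,0,0],[0,0,0]], fingers=[10,10])

```text
time_s: 20.58
tool_pos: [0.5599, 0.0056, 0.2086]
ee_rot: [[0.013, 0.111, 0.994], [-0.002, 0.994, -0.111], [-1.0, -0.001, 0.013]]
force: [14.4, -5.7, -6.8]
opening: 0.0198
```

jog_arm(travel=[[0.17,5.4,-6.8],[0.17,6.5,-5.8]], turn=[[0,0,0],[0,0,0]], fingers=[10,10])

```text
time_s: 20.82
tool_pos: [0.5482, 0.0165, 0.2082]
ee_rot: [[0.011, 0.113, 0.994], [-0.006, 0.994, -0.113], [-1.0, -0.004, 0.012]]
force: [13.4, -10.4, -4.6]
opening: 0.02
```

jog_arm(travel=[[0.17,7.4,-4.5],[0.17,8.1,-3.2],[0.17,8.5,-1.7]], turn=[[0,0,0],[0,0,0],[0,0,0]], fingers=[10,10,10])

```text
time_s: 21.2
tool_pos: [0.5387, 0.0384, 0.2076]
ee_rot: [[0.003, 0.115, 0.993], [-0.011, 0.993, -0.115], [-1.0, -0.011, 0.005]]
force: [3.0, -14.7, 5.7]
opening: 0.0198
```

jog_arm(travel=[[0.17,8.7,-0.2],[0.17,8.6,1.3],[0.17,8.3,2.8]], turn=[[0,0,0],[0,0,0],[0,0,0]], fingers=[10,10,10])

```text
time_s: 21.58
tool_pos: [0.541, 0.0642, 0.207]
ee_rot: [[-0.007, 0.114, 0.993], [-0.013, 0.993, -0.114], [-1.0, -0.013, -0.005]]
force: [-9.2, -12.9, 14.7]
opening: 0.0198
```

```bash
cat >> log.txt <<'E'
.5599 .0056 .2086 14.4 -5.7 -6.8
.5482 .0165 .2082 13.4 -10.4 -4.6
.5387 .0384 .2076 3 -14.7 5.7
.5410 .0642 .2070 -9.2 -12.9 14.7
E
python3 t.py | tail -9
```

```text
21 az -744.7 Ft 10.9 Fr 6.5 z 0.2103 fz -3.8
22 az -766.4 Ft 9.4 Fr 3.2 z 0.2099 fz -3.3
23 az -786.8 Ft 11.3 Fr 2.0 z 0.2095 fz -3.8
24 az -805.6 Ft 13.7 Fr 0.5 z 0.2092 fz -6.4
25 az -824.6 Ft 15.1 Fr -1.6 z 0.2089 fz -7.6
26 az -843.7 Ft 15.1 Fr -3.2 z 0.2086 fz -6.8
27 az -862.1 Ft 16.4 Fr -4.2 z 0.2082 fz -4.6
28 az -889.8 Ft 15.0 Fr -0.4 z 0.2076 fz 5.7
29 az -920.1 Ft 15.3 Fr 4.2 z 0.207 fz 14.7
```

jog_arm(travel=[[0.17,7.6,4.2],[0.17,6.8,5.4],[0.17,5.8,6.5],[0.17,4.5,7.4]], turn=[[0,0,0],[0,0,0],[0,0,0],[0,0,0]], fingers=[10,10,10,10])

```text
time_s: 22.08
tool_pos: [0.5641, 0.0912, 0.2063]
ee_rot: [[-0.012, 0.11, 0.994], [-0.007, 0.994, -0.11], [-1.0, -0.009, -0.011]]
force: [-15.4, -6.1, 16.8]
opening: 0.0202
```

```bash
python3 -c "
from h import *
o=get_obs();p=o['tool_pos'];print(' '.join(f'{v:.4f}' for v in [*p,*o['force']]),file=open('log.txt','a'))"; python3 t.py|tail -1
```

```text
30 az -961.9 Ft 16.5 Fr 1.9 z 0.2063 fz 16.8085
```

jog_arm(travel=[[0.1,1.8,4.4],[0.1,1.8,4.4],[0,0,0]], turn=[[0,0,0],[0,0,0],[0,0,0]], fingers=[10,10,10])

```text
time_s: 22.45
tool_pos: [0.5736, 0.0952, 0.2061]
ee_rot: [[-0.011, 0.109, 0.994], [-0.005, 0.994, -0.109], [-1.0, -0.006, -0.01]]
force: [-14.5, -3.5, 14.7]
opening: 0.0197
```

```bash
python3 -c "
from h import *
o=get_obs();p=o['tool_pos'];print(' '.join(f'{v:.4f}' for v in [*p,*o['force']]),file=open('log.txt','a'))"; python3 t.py|tail -1
```

```text
31 az -973.7 Ft 14.9 Fr 0.7 z 0.2061 fz 14.6766
```

jog_arm(travel=[[-1,-0.8,-2.2],[-1,-0.8,-2.2],[0,0,0],[0,0,0],[0,0,0],[0,0,0]], turn=[[0,0,0],[0,0,0],[0,0,0],[0,0,0],[0,0,0],[0,0,0]], fingers=[10,10,10,40,40,40])

```text
time_s: 23.2
tool_pos: [0.5744, 0.0955, 0.2078]
ee_rot: [[0.001, 0.109, 0.994], [0.0, 0.994, -0.109], [-1.0, 0.0, 0.001]]
force: [0.3, -0.2, -0.2]
opening: 0.0377
```

Released with no force left on the tool. I'm rising and moving back out of view.

jog_arm(travel=[[-15,0,0],[-40,0,0],[-40,0,0],[-10,-10,-30],[0,-40,-40],[0,-50,-30],[0,-50,0],[0,-50,0],[0,-50,0],[0,0,0]], turn=[[0,0,0],[0,0,0],[0,0,0],[0,0,0],[0,0,0],[0,0,0],[0,0,0],[0,0,0],[0,0,0],[0,0,0]], fingers=[40,40,40,40,40,40,40,40,40,40])

```text
time_s: 24.45
tool_pos: [0.4466, -0.1465, 0.3132]
ee_rot: [[0.001, 0.117, 0.993], [-0.001, 0.993, -0.117], [-1.0, -0.001, 0.001]]
force: [0.3, 0.1, 0.3]
opening: 0.0401
```

```bash
python3 - <<'E'
from h import *
P=[]
for c,(x,y) in(("scene",(230,190)),("top",(265,180))):
    im=read_camera(c)
    for n in("handle","sled_grip"):print(c,n,[(np.round(d["point"],1).tolist(),round(d["p"],2)) for d in spot_point(c,n)])
    print(proj(c,[[.5736,.095,.2114],[.5705,-.0775,.08]]).round(1).tolist())
    P.append(cv2.resize(im[y:y+120,x:x+150],(400,320),interpolation=cv2.INTER_CUBIC))
cv2.imwrite("pics/c6.png",np.hstack(P)); o=get_obs(); print(o["time_s"],o["force"],o["tool_pos"])
E
```

```text
scene handle [([337.0, 209.2], 0.43)]
scene sled_grip [([268.9, 253.7], 0.93), ([389.9, 169.7], 0.87), ([172.1, 297.3], 0.69), ([232.0, 184.0], 0.57)]
[[335.7, 209.8], [270.1, 254.8]]
top handle [([291.4, 231.6], 0.66)]
top sled_grip [([381.9, 367.1], 0.74), ([195.9, 320.2], 0.6), ([366.3, 241.9], 0.56)]
[[289.3, 227.8], [365.0, 242.8]]
24.75 [-0.47857188 -0.10456779  0.07225156] [ 0.44749455 -0.14092198  0.31258432]
```

View pics/c6.png

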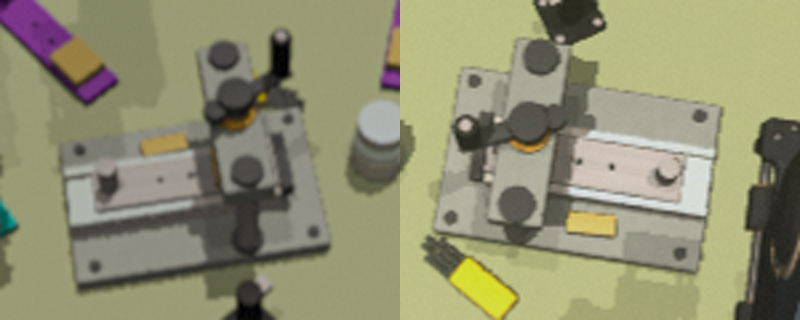

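The last view shows the handle where it was left, at scene (336,209) and top (291,230). The sled is home with its knob at scene (270,254) and top (366,242). The coupon, hex keys, post and jar look unmoved.

```bash
python3 -c "
from workcell import *
print(job_done())"
```

```text
the job is handed in; nothing more can be done
None
```

I slid the grey sled home against the stop, wound the crank about half a turn past take-up, let go and handed the job in at about 25 s.

- **Sled:** The tool stopped dead while the push force rose from 9 to 14 N, so the bar is against the stop. Sliding took about 7 N at the gripper, more than the 2 to 4 N stated. In the final pictures the knob sits within about 2 pixels of its home position.
- **Take-up:** Handle force held at about 9.4 N, then climbed to about 15 N over roughly 40° of crank rather than in one step. Take-up is therefore uncertain by about ±20°.
- **Half turn:** I stopped about 0.54 turn after the climb began and 0.43 turn after it ended. Force near the end was about 15 to 16.5 N, slightly under the nominal 17 N.
- **Final check:** The crank stayed where I left it, the gripper was clear with no force on the tool, and the coupon, hex keys, post and jar looked unmoved. I did not re-check the screwdriver or wrench in the final pictures.

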